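# Snap the glow igniter onto the tilted buggy's glow plug and hold it

## Task

The nitro buggy on the tilting stand is having its glow plug checked: lift the glow igniter out of its charger, lower its nose through the open roof of the roll cage and press it squarely onto the glow plug on top of the engine until it snaps on and its rim is fully home on the cooling head. Keep it pressed there against its spring: finish while still gripping the igniter and holding it home. Do not push the buggy out of the tilt at which it is set, and leave the other things on the counter where they are.

Things in the scene. Friction and masses are not known exactly. Their poses are not given: they have to be found in the camera images.
- igniter: the glow igniter, a pen-like tool 130 mm long, about 170 g, that starts standing upright in its charger. Origin: centre of the nose rim (its open lower end); z runs from the nose to the handle. A steel nose tube 20 mm across from 0 to 68 mm (collar of 22 mm at 50 to 56 mm), then a round black handle 26 mm across up to 130 mm with a white meter face on its end
- igniter_nose (a point): a point on the igniter's axis 5.5 mm inside the nose, where four small sprung jaws stand in the bore and snap over the round head of the glow plug (some 10 to 18 N to push on, then the resistance drops). The bore is 11.6 mm wide and 21 mm deep, its mouth flared to 17 mm. Axes as the igniter's
- contact_pin (a joint): how far the sprung contact pin inside the bore is pushed in, in m. 0 when free (its tip then 11 mm inside the rim), 0.0065 when the rim is home on the cooling head. Its spring gives about 1 N at the start and 5 to 6 N at home. The igniter snaps on 3 mm before it is home; from there it must be pushed against this spring, which lifts it off home again if it is let go
- glow_plug (a point): the glow plug: a small steel post standing 17.5 mm proud of the engine's round cooling head (aluminium fins, 40 mm across), with a ball-shaped head 9.5 mm across on a neck 6 mm across. Origin: centre of its foot, in the flat face of the cooling head on which the igniter's rim comes home; z points out along the plug, square to that face; y to the front of the car
- roof_opening (a point): centre of the opening in the roll cage's roof, on the plug's axis 45 mm above the face of the cooling head (axes as the plug's): 64 mm wide along x and 83 mm along y, between black bars 7 mm thick, a blue roof panel just ahead of it. Nothing stands in the way between it and the plug
- buggy: the car, 400 mm long and 230 mm wide, on a fixed steel stand. The stand's stiff joint holds it so that its roof leans towards the robot by 7 to 18 degrees, different every time; no part of it is higher than 200 mm over the counter. Origin: on the stand's pivot, 56 mm above the counter under the car's middle; z square to the chassis (along the plug), y to the front of the car
- charger: the igniter's charger, a fixed black block 66 x 66 x 65 mm with a round hole 23 mm wide and 50 mm deep in the middle of its top, in which the igniter's nose stands. Origin: centre of its underside
- driver_block: a fixed aluminium block 60 x 80 mm with three hex drivers standing in it, 135 mm high over all; bystander. Origin: centre of its underside
- wheel_wrench: a steel cross wrench for wheel nuts lying on the counter, 96 mm across, 20 mm high; bystander
- plug_tin: a round aluminium tin 55 mm across, 22 mm high; bystander
- hex_driver: a driver with a grey handle lying on the counter, 170 mm long; bystander
- spare_wheel: a spare buggy wheel lying flat, 76 mm across, 38 mm high; bystander
- transmitter: a pistol-grip radio transmitter standing on its foot, 145 mm high; bystander
- card_reader: a black card reader, 155 x 78 mm; bystander
Mind the look-alikes: they are no part of the job. Of the things that look like the igniter, the smaller one is meant.

How it is judged:
By the outcome, as a careful person would: the job done as asked, in the order asked, and still so for the second after the job is handed in, while the arm keeps its last pose, push and grip.
It also fails if it takes over 48 s, if anything falls off the work surface, if the arm or the gripper's body presses on something with over 40 N, if the wrist force passes 120 N, or if a joint passes its speed limit or range.

## Robot

A 6-joint arm with a two-finger parallel gripper is mounted at the origin on the work surface. World frame = base frame: x ahead of the robot, y to its left, z up, the work surface at z = 0. Lengths are in m, angles in rad, forces in N, time in s.
With the tool pointing down it reaches from about 0.425 to 0.95 m from the base axis. Payload 3.5 kg.
Tool frame: the origin (TCP) lies midway between the tips of the shut fingers; the grasp point (between the pads) lies 19 mm behind it; z points along the fingers, y is the line along which they close (so a half turn about z gives the same grasp; the last joint's range is limited). The gripper opens to 85 mm and grips with 20 to 120 N. Pads are 22 mm wide; open, the fingers measure 114 mm over their backs; the gripper's body (76 mm by 85 mm) begins 54 mm behind the grasp point. The pads swing forward as they close: fully open they stand 13 mm farther back than shut.
Start: joints at [-1.272, 0.286, 1.577, -0, 1.279, -0.15], TCP at [0.293, -0.608, 0.231] pointing down, gripper open.
Joint ranges: [-2.77, 2.77], [-0.9, 2.22], [0.21, 2.48], [-1.53, 4.67], [0.24, 2.81], [-2.84, 2.84]. Speed limits (rad/s): [2.79, 2.79, 3.14, 3.14, 3.14, 3.14].

## Interface

Orientations are given as a unit quaternion [x, y, z, w].
In Python, from plant import ctrl gives the robot as it stands.
- The arm moves only by the tool send_rows, never from a script. Its argument "series" is a list that holds one entry, the list of rows, each a list of 7 numbers: the shift along the tool's x, y, z in cm, then the turn, a rotation vector about the tool's x, y, z in rad, then the opening, from -1 (shut) to 1 (fully open). In form: [[[x, y, z, rx, ry, rz, jaw], ...]]. A call has 1 to 10 rows; each row shifts and turns the commanded pose from where the row before left it, along the tool's axes as they then stand; what a row does not reach is not made up. A row lasts 1/8 s, in which the tool goes at most 62.5 mm and 10.7 degrees, less where a joint would pass 70% of its speed; a pose out of reach is approached as far as the arm can. A call is refused whole if a number of a shift passes 6.25 or a number of a turn 0.188, either way. A call with a gripper value outside its range is refused whole. The fingers move at their own pace and stop on an object; "force" is the grip in N (left out, the last holds). Time passes only in rows, so rows that do not move let the fingers close. It gives the time, the measured TCP pose, the force, the opening and the grip force at its end, in the units of the state.
- ctrl.get_state(): the state, without advancing time (a new reading comes with each control period).
- ctrl.read_camera(name): name is "scene" or "top" or "wrist"; returns a dict with "img" (384x512x3 uint8, red, green, blue), "fx", "fy", "cx", "cy" (pixels), "k1" (the pictures are not rectified: a ray, as slopes to the right and down, at radius r is drawn at 1 + k1 r^2 times it, then the intrinsics apply), "R" (3x3) and "t" (3): a world point X has camera coordinates R X + t; the wrist camera has in their place "hand_eye" (4x4, takes a point from camera to tool coordinates, whose origin is the TCP and whose axes are the flange's). Camera axes: x right, y down, z forward; pixel columns grow to the right and rows downward; lengths in m; the calibration is good to about 2 mm. A picture is of the moment at which its call begins: read the wrist's pose just before it. There is no depth.
- ctrl.sign_off(): hands the job in; it is judged then, once.
The state is a dict: "time": time; "qpos": joint angles; "dq": joint speeds; "joint_efforts": joint torques, N m; "eef_pos": TCP position; "tcp_rot": TCP orientation; "contact_force": force on the tool from outside, world axes, zero at the start; "wrist_torque": the same for the moment, N m; "opening": opening from 0.0 (shut) to 1.0 (fully open); "finger_force": force on a finger pad.
Only numpy, scipy, OpenCV 4.12 (cv2) and the standard library are available. Lean on these libraries where they do the work, as an engineer would, in place of code of your own. Each camera call takes 0.05 s, during which the arm holds its last target. There are 200 camera calls.

## Working session

There is one attempt and no reset: what is moved stays moved. The work goes in short steps, Python scripts to look and compute and a tool call to move; the robot and the scene stay as the last step left them, time stands still between calls to the robot, and variables do not carry over. Pictures are saved under pics/ and viewed, at most 11 in all, crops included, and the job is handed in when it is done.

Besides the shell and the picture viewer there is one more tool, called in YAML: its name, and indented under it one key for each argument. send_rows: Moves the arm, as the interface text tells. Its arguments: {"type":"object","properties":{"series":{"type":"array"},"force":{"type":"number"}},"required":["series"]}

```bash
ls; mkdir -p pics; python3 - <<'E'
from plant import ctrl
import cv2,numpy as np,json
s=ctrl.get_state(); print({k:np.round(v,4).tolist() for k,v in s.items()})
ims={}
for n in("scene","top","wrist"):
    c=ctrl.read_camera(n); cv2.imwrite(f"pics/{n}0.png",c["img"][:,:,::-1])
    print(n,{k:np.round(v,4).tolist() for k,v in c.items() if k!="img"})
    np.savez(f"{n}0.npz",**c)
E
```

```text
pics
{'time': 0.0, 'qpos': [-1.272, 0.2872, 1.5782, -0.0, 1.2786, -0.15], 'dq': [-0.0009, -0.0004, 0.0004, 0.0009, -0.0026, 0.0004], 'joint_efforts': [0.0007, -40.598, -29.2626, -0.0001, 0.0058, -0.0], 'eef_pos': [0.2927, -0.6075, 0.2299], 'tcp_rot': [0.9749, 0.2225, -0.0001, -0.0012], 'contact_force': [0.0711, 0.2709, 0.3381], 'wrist_torque': [-0.0292, 0.0107, -0.0258], 'finger_force': 0.0, 'opening': 0.9987}
scene {'fx': 455.5391, 'fy': 455.5391, 'cx': 261.6611, 'cy': 190.7273, 'k1': -0.1785, 'R': [[0.0094, 0.9997, 0.0214], [0.6351, 0.0105, -0.7724], [-0.7724, 0.0209, -0.6348]], 't': [-0.0085, -0.2217, 1.7034]}
top {'fx': 354.4813, 'fy': 354.4813, 'cx': 257.291, 'cy': 197.4397, 'k1': 0.0308, 'R': [[-0.0281, -0.9996, 0.0046], [-0.9969, 0.0277, -0.0733], [0.0731, -0.0066, -0.9973]], 't': [0.0126, 0.5209, 1.0273]}
wrist {'fx': 289.7218, 'fy': 289.7218, 'cx': 254.493, 'cy': 194.3438, 'k1': -0.0668, 'hand_eye': [[-0.0007, -0.9591, -0.2831, 0.0725], [1.0, -0.0004, -0.0011, -0.0004], [0.0009, -0.2831, 0.9591, -0.143], [0.0, 0.0, 0.0, 1.0]]}
```

View pics/scene0.png

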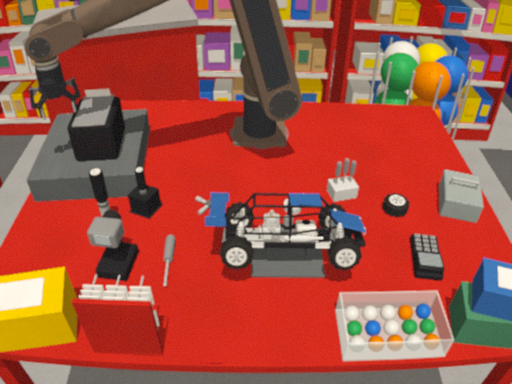

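View pics/top0.png

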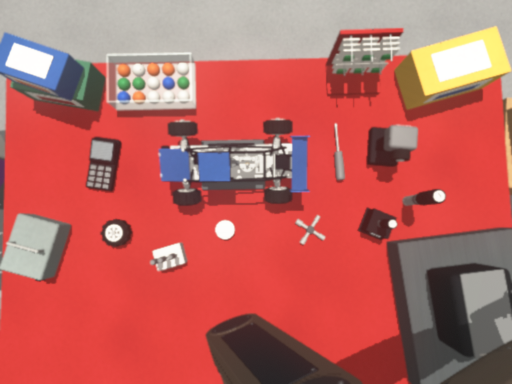

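The top image shows the buggy with its front to the left (+y) and roof panel at (213,165). The engine opening is at about (247,167). There are two igniter look-alikes: A, in the black charger, at top (392,224) / scene (140,180), and B, taller and further out, at top (435,197) / scene (98,185). A is smaller and sits in a square charger block, so I'll confirm it in a crop.

```bash
python3 - <<'E'
import cv2,numpy as np
s=cv2.imread("pics/scene0.png");t=cv2.imread("pics/top0.png")
f=lambda im,x,y,w,h,k:cv2.resize(im[y:y+h,x:x+w],None,fx=k,fy=k,interpolation=cv2.INTER_CUBIC)
a=np.hstack([f(s,80,155,100,75,4),f(t,350,175,100,75,4)])
b=np.hstack([f(s,220,180,100,75,4),f(t,210,130,100,75,4)])
cv2.imwrite("pics/crop1.png",np.vstack([a,b]))
E
```

```text
(no output)
```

View pics/crop1.png

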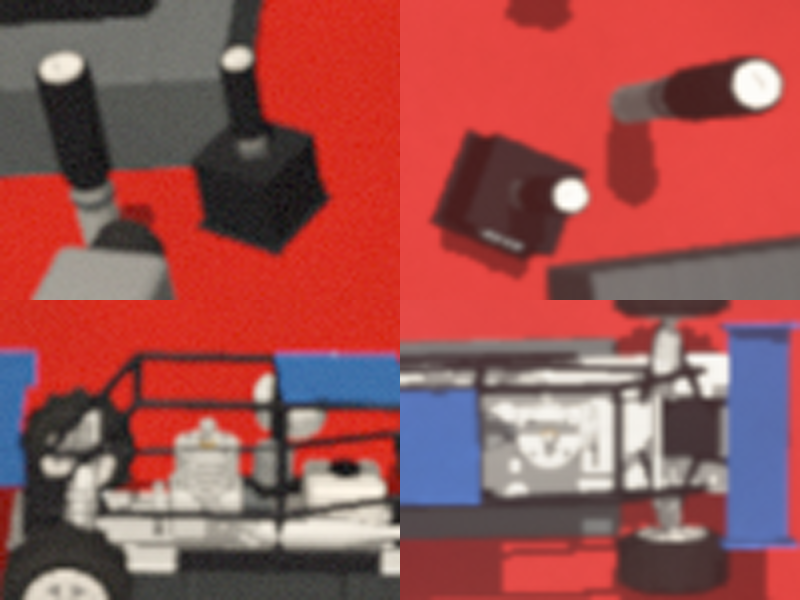

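The lower-right crop shows the plug tip as a small orange dot at crop (547,433) → top (246,163). A is confirmed as the igniter: it is smaller than B and stands in the black block. Its white face is at top (392.4,223.4) and scene (138.9,169.1). Next I triangulate.

```bash
cat > h.py <<'E'
import numpy as np,cv2
from scipy.spatial.transform import Rotation as Ro
from scipy.optimize import least_squares
def ray(c,uv):
    K=np.array([[c["fx"],0,c["cx"]],[0,c["fy"],c["cy"]],[0,0,1]]);d=np.array([c["k1"],0,0,0,0],float)
    p=cv2.undistortPoints(np.array([[uv]],float),K,d)[0,0]
    return c["Rcw"].T@np.array([*p,1]), -c["Rcw"].T@c["tcw"]
def proj(c,X):
    X=np.atleast_2d(X);q=X@c["Rcw"].T+c["tcw"];s=q[:,:2]/q[:,2:]
    s=s*(1+c["k1"]*(s**2).sum(1,keepdims=True))
    return np.c_[s[:,0]*c["fx"]+c["cx"],s[:,1]*c["fy"]+c["cy"]]
def load(f):
    c=dict(np.load(f))
    if "R" in c: c["Rcw"],c["tcw"]=c["R"],c["t"]
    else:
        T=np.eye(4);T[:3,:3]=Ro.from_quat(c["tcp_rot"]).as_matrix();T[:3,3]=c["eef_pos"]
        M=np.linalg.inv(T@c["hand_eye"]);c["Rcw"],c["tcw"]=M[:3,:3],M[:3,3]
    return c
def tri(cs,uvs):
    A=0;b=0
    for c,uv in zip(cs,uvs):
        d,o=ray(c,uv);d=d/np.linalg.norm(d);P=np.eye(3)-np.outer(d,d);A=A+P;b=b+P@o
    X=np.linalg.solve(A,b)
    return X,[np.round(proj(c,X)[0]-uv,1) for c,uv in zip(cs,uvs)]
def atz(c,uv,z):
    d,o=ray(c,uv);return o+d*(z-o[2])/d[2]
def snap(n,f):
    from plant import ctrl
    s=ctrl.get_state();c=ctrl.read_camera(n);cv2.imwrite(f"pics/{f}.png",c["img"][:,:,::-1])
    np.savez(f+".npz",eef_pos=s["eef_pos"],tcp_rot=s["tcp_rot"],**c);return c
E
python3 - <<'E'
from h import *
s,t=load("scene0.npz"),load("top0.npz")
np.set_printoptions(precision=4,suppress=True)
print("ign",tri([s,t],[(138.9,169.1),(392.4,223.4)]),atz(t,(392.4,223.4),.145),atz(s,(138.9,169.1),.145))
print("plug",tri([s,t],[(271.6,211.6),(246.2,163)]))
print("B",tri([s,t],[(95.2,171.4),(438.4,195.6)]))
g=lambda u,v:(350+(u-400+.5)/4-.5,175+(v+.5)/4-.5)
for uv in [(472,132),(585,172),(548,254),(436,218)]: print("charger top corner",atz(t,g(*uv),.065))
R=Ro.from_quat([0.9749,0.2225,-0.0001,-0.0012]).as_matrix();print(R)
E
```

```text
ign (array([ 0.4351, -0.346 ,  0.1454]), [array([-0.3, -0.1]), array([-0.3,  0. ])]) [ 0.4352 -0.347   0.145 ] [ 0.435  -0.3453  0.145 ]
plug (array([0.6034, 0.0251, 0.1414]), [array([0.1, 0. ]), array([0.1, 0. ])])
B (array([ 0.5009, -0.4468,  0.1861]), [array([-0.2, -0.1]), array([-0.3,  0. ])])
charger top corner [ 0.4804 -0.311   0.065 ]
charger top corner [ 0.4502 -0.3882  0.065 ]
charger top corner [ 0.3938 -0.3593  0.065 ]
charger top corner [ 0.4209 -0.2828  0.065 ]
[[ 0.901   0.4339 -0.0007]
 [ 0.4339 -0.901   0.0023]
 [ 0.0003 -0.0024 -1.    ]]
```

The igniter top is at (0.435, -0.346, 0.145) and the plug tip at about (0.603, 0.025, 0.141). I'll take wrist-camera views of the buggy first to get its tilt.

send_rows:
  series:
    - [[0, 0, -5, 0, 0, 0, 1], [0, 0, -5, 0, 0, 0, 1], [0, 0, -5, 0, 0, 0, 1], [4.17, -3.11, 0, 0, 0, 0, 1], [4.17, -3.11, 0, 0, 0, 0, 1], [4.17, -3.11, 0, 0, 0, 0, 1], [4.17, -3.11, 0, 0, 0, 0, 1], [4.17, -3.11, 0, 0, 0, 0, 1], [4.17, -3.11, 0, 0, 0, 0, 1], [4.17, -3.11, 0, 0, 0, 0, 1]]

```text
time: 1.4
eef_pos: [0.4618, -0.2836, 0.381]
tcp_rot: [0.975, 0.222, -0.0, -0.0]
contact_force: [0.7, -0.5, -0.4]
opening: 1.001
finger_force: 0.0
```

send_rows:
  series:
    - [[4.17, -3.11, 0, 0, 0, 0, 1], [4.17, -3.11, 0, 0, 0, 0, 1], [4.17, -3.11, 0, 0, 0, 0, 1], [4.17, -3.11, 0, 0, 0, 0, 1], [4.17, -3.11, 0, 0, 0, 0, 1], [4.17, -3.11, 0, 0, 0, 0, 1], [4.17, -3.11, 0, 0, 0, 0, 1], [0, 0, 0, 0, 0, 0, 1], [0, 0, 5, 0, 0, 0, 1], [0, 0, 5, 0, 0, 0, 1]]

```text
time: 2.65
eef_pos: [0.63, 0.0367, 0.2808]
tcp_rot: [0.975, 0.222, 0.001, 0.001]
contact_force: [0.4, 1.4, -1.1]
opening: 1.0
finger_force: 0.0
```

send_rows:
  series:
    - [[0, 0, 2, 0, 0, 0, 1], [0, 0, 0, 0, 0, 0, 1], [0, 0, 0, 0, 0, 0, 1]]

```text
time: 3.02
eef_pos: [0.6312, 0.037, 0.2642]
tcp_rot: [0.975, 0.222, 0.002, 0.001]
contact_force: [0.6, -0.3, -0.8]
opening: 0.998
finger_force: 0.0
```

```bash
python3 -c "
from h import *
snap('wrist','wA')"
```

send_rows:
  series:
    - [[-6, 0, 0, 0, 0, 0, 1], [-6, 0, 0, 0, 0, 0, 1], [0, 0, 0, 0, 0, 0, 1], [0, 0, 0, 0, 0, 0, 1]]

```text
time: 3.58
eef_pos: [0.5231, -0.0149, 0.2639]
tcp_rot: [0.975, 0.222, 0.002, 0.001]
contact_force: [-0.0, -0.2, 0.6]
opening: 1.002
finger_force: 0.0
```

```bash
python3 -c "
from h import *
snap('wrist','wB')
a,b=cv2.imread('pics/wA.png'),cv2.imread('pics/wB.png')
f=lambda i:cv2.resize(i,(800,600))
cv2.imwrite('pics/wB2.png',f(b));cv2.imwrite('pics/wA2.png',f(a))"
```

```text
(no output)
```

View pics/wA2.png

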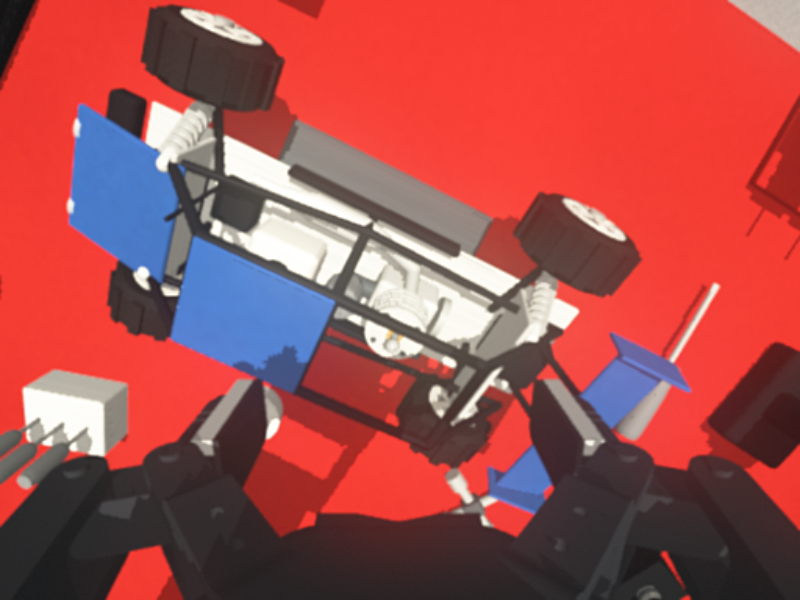

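View pics/wB2.png

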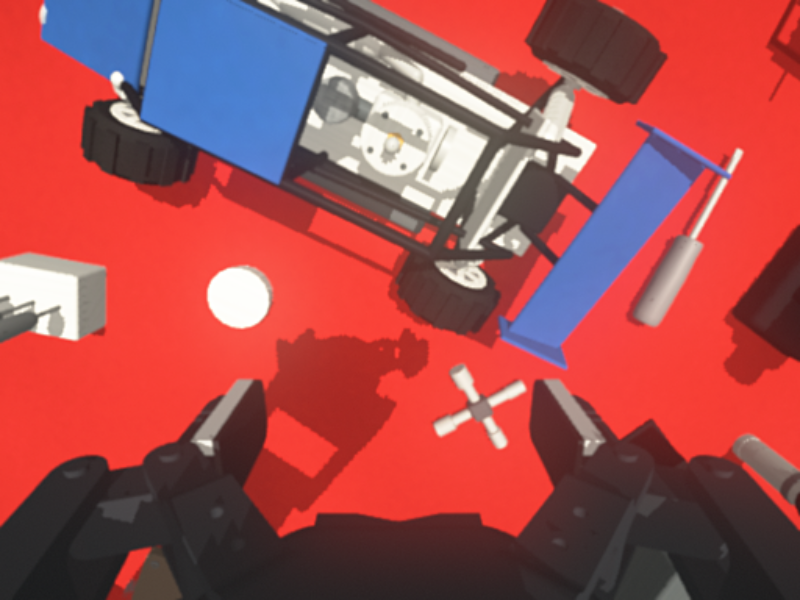

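View A (enlarged) shows the plug at (391,346) under the roof bars, with roof opening corners near (334,298), (297,392), (478,360) and (435,447). View B shows the plug at (394,145) and corners near (327,43), (283,184), (505,130) and (440,253). I'll enlarge both to read exact pixels.

```bash
python3 -c "
from h import *
for n,x,y,w,h in(('wA',180,172,150,130),('wB',170,15,170,150)):
    i=cv2.imread(f'pics/{n}.png')[y:y+h,x:x+w];cv2.imwrite(f'pics/{n}c.png',cv2.resize(i,None,fx=4,fy=4,interpolation=cv2.INTER_CUBIC))
"
```

```text
(no output)
```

View pics/wAc.png

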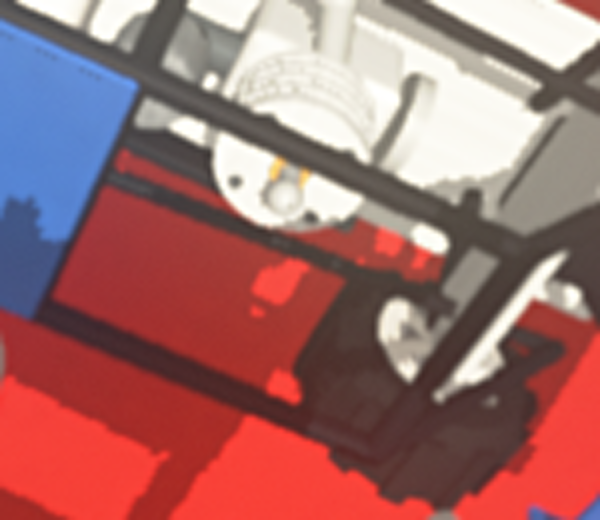

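View pics/wBc.png

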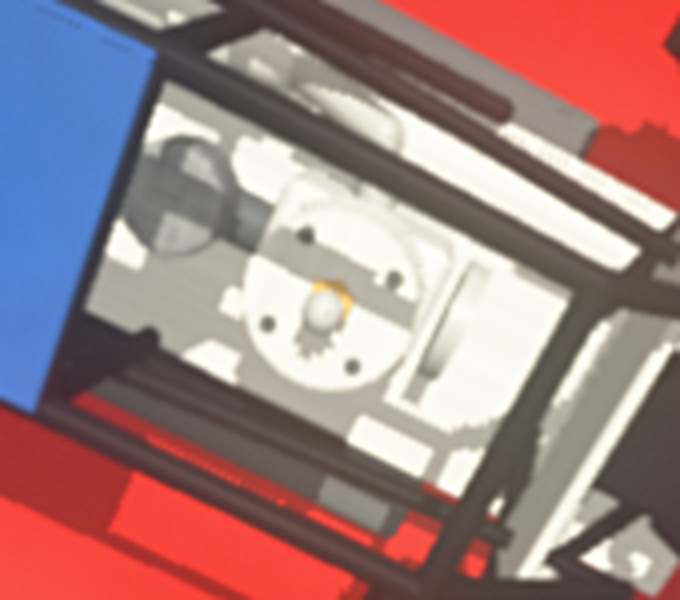

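In crop A the ball is at (285,192), with bar corners at about (512,243), (385,452), (143,82) and (45,318). In crop B the ball is at (325,310), the screw-ring centre (plug foot) at (329.5,300.5), and corners at (600,288), (435,580), (168,66) and (48,408). Next I fit the plug pose.

```bash
cat > fit.py <<'E'
from h import *
np.set_printoptions(precision=4,suppress=True)
A,B,S,T=[load(f+".npz") for f in("wA","wB","scene0","top0")]
a=lambda u,v:(180+(u+.5)/4-.5,172+(v+.5)/4-.5)
b=lambda u,v:(170+(u+.5)/4-.5,15+(v+.5)/4-.5)
ball=(0,0,.01275);c=[(.0355,-.045,.045),(-.0355,-.045,.045),(.0355,.0415,.045),(-.0355,.0415,.045)]
ob=[(A,ball,a(285,192),4),(B,ball,b(325,310),4),(S,ball,(271.6,211.6),1),(T,ball,(246.2,163),1),(B,(0,0,0),b(329.5,300.5),4)]
ob+=[(A,p,a(*q),1) for p,q in zip(c,[(512,243),(385,452),(143,82),(45,318)])]
ob+=[(B,p,b(*q),1) for p,q in zip(c,[(600,288),(435,580),(168,66),(48,408)])]
def run(mk,x0,show):
    f=lambda x:np.concatenate([(proj(C,mk(x)@p+x[:3])[0]-q)*w for C,p,q,w in ob])
    r=least_squares(f,x0,loss="soft_l1");x=r.x;R=mk(x);print("cost",r.cost,"foot",x[:3],"ang deg",np.degrees(x[3:]),"axis",R[:,2],"tilt",np.degrees(np.arccos(R[2,2])))
    if show:
        for C,p,q,w in ob: print(np.round(p,4),np.round(proj(C,R@p+x[:3])[0]-q,2))
    return x,R
run(lambda x:(Ro.from_euler("ZY",[x[3],-x[4]])).as_matrix(),[.61,.025,.125,0,.2],True)
x,R=run(lambda x:(Ro.from_euler("ZYX",[x[3],-x[4],x[5]])).as_matrix(),[.61,.025,.125,0,.2,0],False)
E
python3 fit.py
```

```text
cost 15.700891020914455 foot [0.6038 0.0266 0.1272] ang deg [ 1.2756 15.7771] axis [-0.2718 -0.0061  0.9623] tilt 15.777127862765497
[0.     0.     0.0127] [0.06 0.24]
[0.     0.     0.0127] [-0.45  0.14]
[0.     0.     0.0127] [ 0.6  -0.27]
[0.     0.     0.0127] [-0.38  1.32]
[0 0 0] [ 0.13 -0.26]
[ 0.0355 -0.045   0.045 ] [ 3.16 -0.25]
[-0.0355 -0.045   0.045 ] [-1.19 -1.93]
[0.0355 0.0415 0.045 ] [ 1.39 -0.25]
[-0.0355  0.0415  0.045 ] [ 1.13 -1.33]
[ 0.0355 -0.045   0.045 ] [-0.57 -3.72]
[-0.0355 -0.045   0.045 ] [-0.87  1.58]
[0.0355 0.0415 0.045 ] [-0.21 -0.43]
[-0.0355  0.0415  0.045 ] [1.65 2.14]
cost 15.694391384747007 foot [0.6038 0.0266 0.1272] ang deg [ 1.2483 15.784   0.0833] axis [-0.2719 -0.0074  0.9623] tilt 15.784217236650528
```

```bash
cat >> fit.py <<'E'
print("tri")
P=[]
for qa,qb in [((512,243),(600,288)),((385,452),(435,580)),((143,82),(168,66)),((45,318),(48,408)),((285,192),(325,310)),((236,182),(268,324)),((308,217),(352,366))]:
    X,r=tri([A,B],[a(*qa),b(*qb)]);P.append(X);print(X,r,"plugframe mm",R.T@(X-x[:3])*1e3)
P=np.array(P)[:4]
n=np.linalg.svd(P-P.mean(0))[2][2];n*=np.sign(n[2]);print("roof normal",n,"tilt",np.degrees(np.arcsin(-n[0])), "cross-dir near->far", (P[0]-P[1]),(P[2]-P[3]))
for d in(P[0]-P[1],P[2]-P[3]): print("slope deg",np.degrees(np.arctan2(d[2],d[0])))
E
python3 fit.py | sed -n '/tri/,$p'
```

```text
tri
[ 0.6246 -0.0187  0.1759] [array([1.9, 0.2]), array([-2.2, -0.1])] plugframe mm [ 32.2854 -45.7297  41.5449]
[ 0.5608 -0.0187  0.1679] [array([-0.3, -0. ]), array([0.3, 0. ])] plugframe mm [-31.1768 -44.2471  51.2356]
[0.6243 0.0689 0.18  ] [array([ 0.8, -0. ]), array([-0.9, -0. ])] plugframe mm [35.0407 41.9381 44.9437]
[0.5583 0.0676 0.1672] [array([-0.1,  0. ]), array([ 0.1, -0. ])] plugframe mm [-32.0447  42.0181  50.5356]
[0.6005 0.0264 0.1391] [array([0.2, 0. ]), array([-0.3, -0. ])] plugframe mm [ 0.0976 -0.0909 12.4032]
[0.5927 0.0372 0.126 ] [array([-0.,  0.]), array([0., 0.])] plugframe mm [-10.7027  10.8529   1.8165]
[0.5925 0.0159 0.1268] [array([0.4, 0. ]), array([-0.4, -0. ])] plugframe mm [-11.1964 -10.4087   2.7932]
roof normal [-0.1588 -0.0218  0.9871] tilt 9.137552802456074 cross-dir near->far [ 0.0637 -0.0001  0.0079] [0.0661 0.0014 0.0129]
slope deg 7.0982449437366455
slope deg 11.021306184753499
```

The corner readings are inconsistent: they put the tilt anywhere from 9 to 16 degrees. I'll turn the wrist so the camera looks nearly along the plug axis, where centring gives the tilt directly.

send_rows:
  series:
    - [[0, 0, 0, 0, 0, -0.185, 1], [0, 0, 0, 0, 0, -0.185, 1], [0, 0, 0, 0, 0, -0.185, 1], [0, 0, 0, 0, 0, -0.185, 1], [0, 0, 0, 0, 0, -0.185, 1], [0, 0, 0, 0, 0, -0.185, 1], [0, 0, 0, 0, 0, -0.185, 1], [0, 0, 0, 0, 0, -0.185, 1], [0, 0, 0, 0, 0, -0.185, 1], [0, 0, 0, 0, 0, -0.185, 1]]

```text
time: 4.88
eef_pos: [0.5236, -0.0143, 0.2623]
tcp_rot: [0.406, 0.914, 0.0, 0.001]
contact_force: [-0.0, 0.5, -0.2]
opening: 0.994
finger_force: 0.0
```

send_rows:
  series:
    - [[0, 0, 0, 0, 0, -0.185, 1], [0, 0, 0, 0, 0, -0.185, 1], [0, 0, 0, 0, 0, -0.185, 1], [0, 0, 0, 0, 0, -0.185, 1], [0, 0, 0, 0, 0, -0.1, 1], [-5, -2, 0, 0, 0, 0, 1], [-5, -2, 0, 0, 0, 0, 1], [0, 0, 3, 0, 0, 0, 1], [0, 0, 0, 0, 0, 0, 1], [0, 0, 0, 0, 0, 0, 1]]

```text
time: 6.12
eef_pos: [0.6225, -0.0545, 0.2323]
tcp_rot: [0.001, 1.0, -0.0, 0.001]
contact_force: [-0.1, -0.2, -0.0]
opening: 1.002
finger_force: 0.0
```

```bash
python3 -c "
from h import *
from plant import ctrl
s=ctrl.get_state();print(s['time'],s['eef_pos'],s['qpos'],Ro.from_quat(s['tcp_rot']).as_matrix())
snap('wrist','wC')
c=load('wC.npz');print(proj(c,[[.604,.0266,.127],[.56,-.02,.168],[.625,.069,.18]]))
i=cv2.imread('pics/wC.png')
u,v=proj(c,[.604,.0266,.127])[0].astype(int);x,y=max(u-80,0),max(v-60,0);print(x,y)
cv2.imwrite('pics/wCc.png',cv2.resize(i[y:y+120,x:x+160],None,fx=5,fy=5,interpolation=cv2.INTER_CUBIC))"
```

```text
6.125 [ 0.62251002 -0.05449865  0.23234554] [-2.49523952e-01  1.76195564e-01  1.70558778e+00  5.67312001e-05
  1.25859458e+00 -1.81835308e+00] [[-9.99997322e-01  1.98473266e-03  1.19044331e-03]
 [ 1.98443919e-03  9.99998000e-01 -2.47652242e-04]
 [-1.19093246e-03 -2.45289216e-04 -9.99999261e-01]]
[[345.79308864 172.20917852]
 [302.58997808 122.88121636]
 [421.36907215 215.47474945]]
265 112
```

View pics/wCc.png

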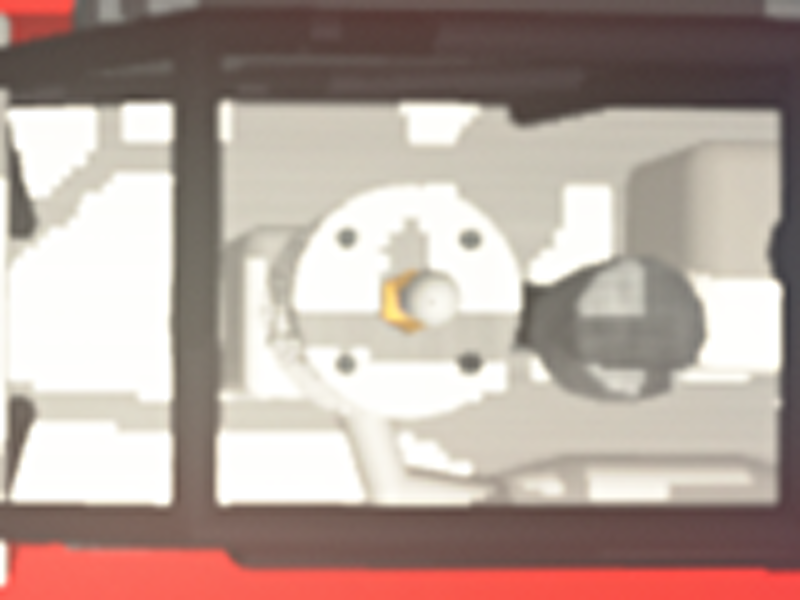

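Crop C looks nearly along the plug. The screws are at (346,238), (470,239), (346,363) and (469,363), and the ball is at (431,297). The opening's inner edges are rear u=218, front u=782 and far v=506; the near edge at v≈66 is blurred with a lower rail. I'll refit with these.

```bash
cat > fit2.py <<'E'
from h import *
np.set_printoptions(precision=4,suppress=True)
A,B,C,S,T=[load(f+".npz") for f in("wA","wB","wC","scene0","top0")]
k=lambda x,y,m:(lambda u,v:np.array((x+(u+.5)/m-.5,y+(v+.5)/m-.5)))
a,b,c=k(180,172,4),k(170,15,4),k(265,112,5)
bl=lambda s:(0,0,.01275)
sc=lambda i,j:(lambda s:(i*s,j*s,0))
ob=[(A,bl,a(285,192)),(B,bl,b(325,310)),(C,bl,c(431,297)),
 (B,sc(1,1),b(305,234)),(B,sc(1,-1),b(393,278)),(B,sc(-1,1),b(268,324)),(B,sc(-1,-1),b(352,366)),
 (C,sc(-1,-1),c(346,238)),(C,sc(-1,1),c(470,239)),(C,sc(1,-1),c(346,363)),(C,sc(1,1),c(469,363)),
 (A,sc(-1,1),a(236,182)),(A,sc(-1,-1),a(308,217))]
ed=[((.032,0,.045),1,c(0,506)[1],1),((-.032,0,.045),1,c(0,66)[1],.3),((0,-.0415,.045),0,c(218,0)[0],1),((0,.0415,.045),0,c(782,0)[0],1)]
mk=lambda x:Ro.from_euler("ZY",[x[3],-x[4]]).as_matrix()
def res(x,full=False,e=1):
    R=mk(x);r=[proj(q,R@p(x[5]*.01)+x[:3])[0]-uv for q,p,uv in ob]
    e=[e*w*(proj(C,R@p+x[:3])[0][i]-v) for p,i,v,w in ed]
    if full:print(np.round(np.array(r),2).tolist(),np.round(e,2))
    return np.concatenate([np.ravel(r),e])
for e in(1,0,.5):
    r=least_squares(lambda x:res(x,e=e),[.604,.026,.127,0,.2,1.1],loss="soft_l1",f_scale=.5);x=r.x
    cov=np.linalg.pinv(r.jac.T@r.jac)*.1
    print(r.cost,x[:3],"yaw,tilt",np.degrees(x[3:5]),"s",x[5],"sd mm/deg",np.sqrt(np.diag(cov))[:3]*1e3,np.degrees(np.sqrt(np.diag(cov))[3:5]))
res(x,True,1)
np.save("plug.npy",x)
E
python3 fit2.py
```

```text
0.9648181047649605 [0.6033 0.0265 0.1281] yaw,tilt [ 0.1151 14.6063] s 1.0926882421931543 sd mm/deg [0.0941 0.1075 0.3432] [0.3587 0.3913]
0.6795522154789012 [0.6033 0.0265 0.1281] yaw,tilt [ 0.112  13.0022] s 1.0904279275108495 sd mm/deg [0.093  0.1048 0.3867] [0.3766 0.8776]
0.8511225943656986 [0.6033 0.0265 0.1281] yaw,tilt [ 0.0799 14.0888] s 1.0919733986451998 sd mm/deg [0.0945 0.1076 0.3836] [0.3687 0.6282]
[[0.01, 0.73], [-0.5, 0.19], [0.14, 0.14], [0.16, 0.03], [0.06, 0.05], [-0.16, -0.01], [0.05, -0.05], [0.04, -0.02], [-0.12, -0.19], [-0.06, 0.01], [-0.08, -0.05], [-0.18, -0.22], [0.77, -0.54]] [ 0.82  0.03  0.34 -0.04]
```

The fit is tight: foot (0.6033, 0.0265, 0.1281), tilt about 14.2°, yaw about 0. Now I go over the igniter.

send_rows:
  series:
    - [[2.68, -4.16, 0, 0, 0, 0, 1], [2.68, -4.16, 0, 0, 0, 0, 1], [2.68, -4.16, 0, 0, 0, 0, 1], [2.68, -4.16, 0, 0, 0, 0, 1], [2.68, -4.16, 0, 0, 0, 0, 1], [2.68, -4.16, 0, 0, 0, 0, 1], [2.68, -4.16, 0, 0, 0, 0, 1], [0, 0, 0, 0, 0, 0, 1], [0, 0, 0, 0, 0, 0, 1]]

```text
time: 7.3
eef_pos: [0.4338, -0.3454, 0.2327]
tcp_rot: [0.001, 1.0, -0.001, 0.001]
contact_force: [0.2, -0.1, 0.2]
opening: 0.997
finger_force: 0.0
```

```bash
python3 -c "
from h import *
from plant import ctrl
s=ctrl.get_state();print(s['time'],s['eef_pos'],s['tcp_rot'])
snap('wrist','wD')
c=load('wD.npz');p=proj(c,[.4351,-.346,.145])[0];print(p)
g=cv2.cvtColor(c['img'],cv2.COLOR_RGB2HSV);m=((g[...,1]<50)&(g[...,2]>190)).astype('uint8')
n,l,st,ce=cv2.connectedComponentsWithStats(m)
for i in range(1,n):
  if st[i,4]>60 and np.hypot(*(ce[i]-p))<80: print(st[i],ce[i],atz(c,ce[i],.145))
cv2.imwrite('pics/wD2.png',cv2.resize(c['img'][:,:,::-1],(800,600)))
"
```

```text
7.3 [ 0.43375292 -0.34543403  0.23269904] [ 1.49273462e-03  9.99998294e-01 -6.25495038e-04  8.90734043e-04]
[253.06377181 200.01104217]
[244 189  24  24 424] [255.86084906 200.54245283] [ 0.43557344 -0.34366674  0.145     ]
```

The white face locates the igniter axis at (0.4356, -0.3437). I descend and grip.

send_rows:
  series:
    - [[-0.18, 0.17, 2, 0, 0, 0, 1], [0, 0, 4, 0, 0, 0, 1], [0, 0, 4, 0, 0, 0, 1], [0, 0, 3, 0, 0, 0, 1], [0, 0, 1, 0, 0, 0, 1], [0, 0, 0, 0, 0, 0, 1], [0, 0, 0, 0, 0, 0, -1], [0, 0, 0, 0, 0, 0, -1], [0, 0, 0, 0, 0, 0, -1], [0, 0, 0, 0, 0, 0, -1]]
  force: 100

```text
time: 8.6
eef_pos: [0.4356, -0.3445, 0.0924]
tcp_rot: [0.001, 1.0, -0.001, 0.001]
contact_force: [-1.0, 0.4, 3.6]
opening: 0.287
finger_force: 97.7
```

send_rows:
  series:
    - [[0, 0, 0, 0, 0, 0, -1], [0, 0, 0, 0, 0, 0, -1], [0, 0, 0, 0, 0, 0, -1]]

```text
time: 8.98
eef_pos: [0.4356, -0.3445, 0.0924]
tcp_rot: [0.001, 1.0, -0.001, 0.001]
contact_force: [0.7, -0.4, 5.2]
opening: 0.287
finger_force: 97.7
```

send_rows:
  series:
    - [[0, 0, -1, 0, 0, 0, -1], [0, 0, -3, 0, 0, 0, -1], [0, 0, -4, 0, 0, 0, -1], [0, 0, -4, 0, 0, 0, -1], [0, 0, -5, 0, 0, 0, -1], [0, 0, -5, 0, 0, 0, -1], [0, 0, -1, 0, 0, 0, -1], [0, 0, 0, 0, 0, 0, -1], [0, 0, 0, 0, 0, 0, -1]]

```text
time: 10.1
eef_pos: [0.4342, -0.3429, 0.3179]
tcp_rot: [0.001, 1.0, 0.002, -0.002]
contact_force: [0.3, -1.4, -3.3]
opening: 0.28
finger_force: 99.4
```

```bash
python3 -c "
from h import *
from plant import ctrl
s=ctrl.get_state();print(s['time'],s['eef_pos'],s['tcp_rot'],s['contact_force'],s['opening'])
snap('wrist','wE')
c=load('wE.npz')
R=Ro.from_quat(s['tcp_rot']).as_matrix()
for z in(0,.01,.03,.075): print(z,proj(c,s['eef_pos']+R@[0,0,z])[0])
cv2.imwrite('pics/wEc.png',cv2.resize(c['img'][144:344,156:356,::-1],None,fx=3,fy=3,interpolation=cv2.INTER_CUBIC))
"
```

```text
10.1 [ 0.43423636 -0.34287968  0.31785035] [ 0.00141595  0.99999453  0.00224467 -0.00197362] [ 0.25962661 -1.39766396 -3.34221644] 0.28021201272123736
0 [253.2235781  246.34578674]
0.01 [253.28533052 238.50275676]
0.03 [253.39015134 225.21448613]
0.075 [253.56277258 203.39789444]
```

View pics/wEc.png

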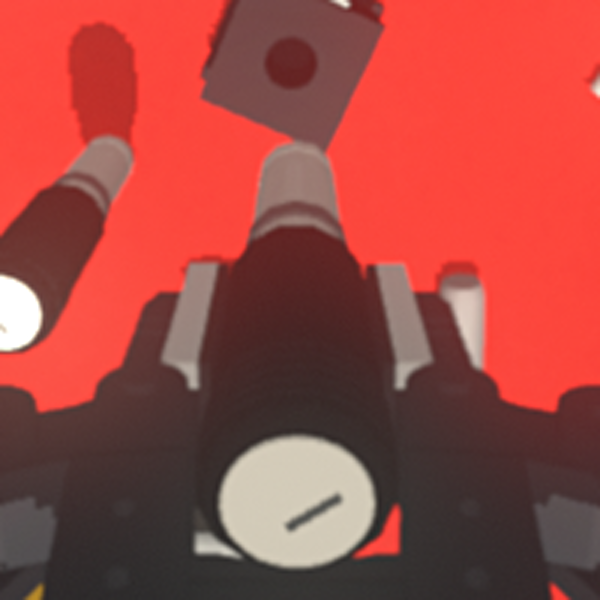

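The igniter is held and nearly straight in the grip. Its face centre is at crop (297,502) and the front edge of its nose rim at (297,143). I'll compute its axis in the tool frame and the approach moves.

```bash
cat > aim.py <<'E'
from h import *
from plant import ctrl
np.set_printoptions(precision=4,suppress=True)
c=load("wE.npz");H=c["hand_eye"];cw=dict(c);M=np.linalg.inv(H);cw["Rcw"],cw["tcw"]=M[:3,:3],M[:3,3]
g=lambda u,v:(156+(u+.5)/3-.5,144+(v+.5)/3-.5)
f=atz(cw,g(297,502),-.0526);r=atz(cw,g(297,143),.0774)-[.010,0,0]
print("face",f,"rim",r,"lean deg",np.degrees((f-r)[:2]/.13))
print("white/handle radii check px",[(proj(cw,f+d)[0]-proj(cw,f-d)[0]) *3 for d in(np.array([.013,0,0]),np.array([0,.013,0]))])
print("rim left/right",[(np.array(proj(cw,r+d)[0])-[156,144])*3 for d in(np.array([0,.01,0]),np.array([0,-.01,0]))])
E
python3 aim.py
```

```text
face [-0.0005  0.0007 -0.0526] rim [-0.0008  0.0009  0.0774] lean deg [ 0.1341 -0.0694]
white/handle radii check px [array([  -0.0945, -172.74  ]), array([208.7344,  -0.2022])]
rim left/right [array([333.5099, 178.0551]), array([258.5245, 178.1158])]
```

send_rows:
  series:
    - [[-1.59, 4.61, 0, 0, 0, 0, -1], [-1.59, 4.61, 0, 0, 0, 0, -1], [-1.59, 4.61, 0, 0, 0, 0, -1], [-1.59, 4.61, 0, 0, 0, 0, -1], [-1.59, 4.61, 0, 0, 0, 0, -1], [-1.59, 4.61, 0, 0, 0, 0, -1], [-1.59, 4.61, 0, 0, 0, 0, -1], [-1.59, 4.61, 0, 0, 0, 0, -1], [0, 0, 0, 0, -0.124, 0, -1], [0, 0, 0, 0, -0.124, 0, -1]]

```text
time: 11.4
eef_pos: [0.5631, 0.0256, 0.3186]
tcp_rot: [0.001, 0.992, 0.0, 0.123]
contact_force: [0.3, -0.1, -2.6]
opening: 0.282
finger_force: 99.5
```

send_rows:
  series:
    - [[0, 0, 0, 0, 0, 0, -1], [0, 0, 0, 0, 0, 0, -1], [0, 0, 0, 0, 0, 0, -1]]

```text
time: 11.78
eef_pos: [0.5638, 0.0243, 0.3211]
tcp_rot: [0.002, 0.992, -0.0, 0.123]
contact_force: [0.3, 0.6, -2.3]
opening: 0.282
finger_force: 99.5
```

```bash
cat > rel.py <<'E'
from h import *
from plant import ctrl
import sys
np.set_printoptions(precision=4,suppress=True)
def rel(th=14.2,foot=np.array([.6033,.0265,.1281]),rim=np.array([-.0008,.0009,.0774])):
    s=ctrl.get_state();R=Ro.from_quat(s["tcp_rot"]).as_matrix();P=Ro.from_euler("Y",-th,degrees=True).as_matrix()
    Rt=P@np.diag([-1,1,-1]);r=P.T@(s["eef_pos"]+R@rim-foot)
    rv=Ro.from_matrix(R.T@Rt).as_rotvec()
    print("t",s["time"],"rim in plug frame mm",r*1e3,"-> to tool-axis shift cm",(Rt.T@P@-r)*100,"turn",rv,"F plug",P.T@s["contact_force"],"M",s["wrist_torque"],"op",s["opening"],"grip",s["finger_force"],"q",s["qpos"])
if __name__=="__main__": rel()
E
python3 rel.py
```

```text
t 11.775 rim in plug frame mm [  9.8009  -1.3908 119.4358] -> to tool-axis shift cm [ 0.9801  0.1391 11.9436] turn [-0.0007 -0.001  -0.0031] F plug [-0.3021  0.6291 -2.3085] M [-0.0066  0.1937 -0.0038] op 0.28183269820218965 grip 99.53829288482666 q [-0.1532 -0.1539  1.8911  0.0399  1.1605 -1.7322]
```

send_rows:
  series:
    - [[0.98, 0.14, 0, 0, 0, -0.003, -1], [0, 0, 0, 0, 0, 0, -1], [0, 0, 0, 0, 0, 0, -1]]

```text
time: 12.15
eef_pos: [0.5538, 0.026, 0.319]
tcp_rot: [-0.0, 0.992, -0.0, 0.124]
contact_force: [-0.0, -0.1, -1.9]
opening: 0.282
finger_force: 99.5
```

```bash
python3 - <<'E'
from rel import *
rel();snap("wrist","wF");c=load("wF.npz")
P=Ro.from_euler("Y",-14.2,degrees=True).as_matrix();foot=np.array([.6033,.0265,.1281]);s=.0109
pts={"ball":(0,0,.01275),"s--":(-s,-s,0),"s-+":(-s,s,0),"s+-":(s,-s,0),"s++":(s,s,0),"far":(.032,0,.045),"near":(-.032,0,.045),"rear":(0,-.0415,.045),"front":(0,.0415,.045)}
px={k:proj(c,P@p+foot)[0] for k,p in pts.items()}
u,v=px["ball"].astype(int);x,y=max(u-75,0),max(v-55,0);print(x,y)
for k,p in px.items(): print(k,((p-[x,y]+.5)*5-.5).round(1))
cv2.imwrite("pics/wFc.png",cv2.resize(c["img"][y:y+110,x:x+150,::-1],None,fx=5,fy=5,interpolation=cv2.INTER_CUBIC))
E
```

```text
t 12.15 rim in plug frame mm [ -0.296    0.3246 119.8   ] -> to tool-axis shift cm [-0.0296 -0.0325 11.98  ] turn [-0.0008  0.0004  0.0003] F plug [-0.4742 -0.1178 -1.844 ] M [-0.0038  0.2208 -0.011 ] op 0.2820241083141185 grip 99.53827500343323 q [-0.1529 -0.1775  1.9156  0.04    1.1582 -1.7354]
179 119
ball [379.1 280.4]
s-- [333.2 223.9]
s-+ [425.1 223.9]
s+- [334.1 313.1]
s++ [424.3 313.1]
far [379.1 457.9]
near [379.  161.1]
rear [181.3 314. ]
front [576.9 313.8]
```

View pics/wFc.png

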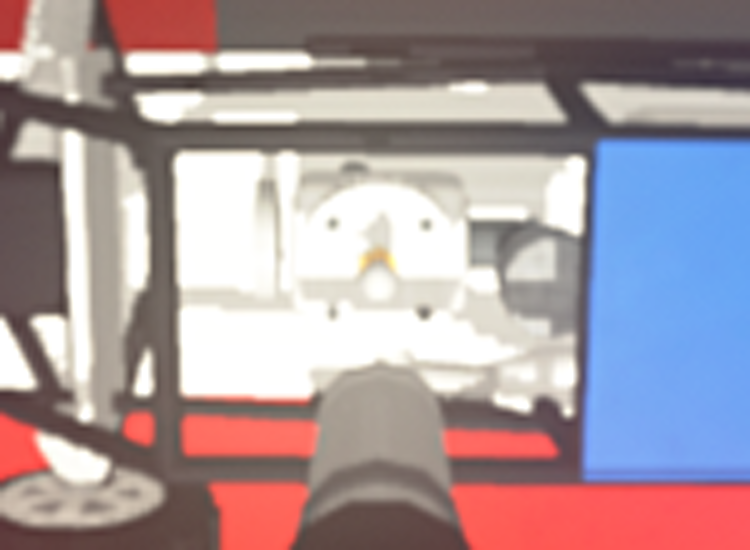

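Crop F matches the predictions within about 0.3 px at the screws and rear edge. The ball is at (379,283), far edge v=456 and near edge v=148. I'll add this view to the fit, with the opening's half-width free, to firm up the tilt.

```bash
cat >> fit2.py <<'E'
print("---")
F=load("wF.npz");f=k(179,119,5)
ob+=[(F,bl,f(379,282.5)),(F,sc(-1,-1),f(332,223)),(F,sc(-1,1),f(426,223)),(F,sc(1,-1),f(332,313)),(F,sc(1,1),f(424,313))]
for wn in(1,0.01):
  for eh in (.5,.01):
    E=[(C,1,1,c(0,506)[1],1),(C,-1,1,c(0,66)[1],wn*.5),(F,1,1,f(0,456)[1],1),(F,-1,1,f(0,148)[1],wn)]
    def res2(x):
        R=mk(x);r=[proj(q,R@p(x[5]*.01)+x[:3])[0]-uv for q,p,uv in ob]
        e=[w*(proj(q,R@np.array((sg*x[6]*.01,0,.045))+x[:3])[0][i]-v) for q,sg,i,v,w in E]
        return np.concatenate([np.ravel(r),np.array(e)*eh/.5,[(x[6]-3.2)/.1]])
    x=least_squares(res2,[.604,.026,.127,0,.2,1.1,3.2],loss="soft_l1",f_scale=.5);e=res2(x.x)[-5:];x=x.x
    print(wn,eh,x[:3],np.degrees(x[3:5]),x[5:],e)
E
python3 fit2.py | sed -n '/---/,$p'
```

```text
---
1 0.5 [0.6033 0.0265 0.1281] [-0.0783 14.9853] [1.0958 3.2109] [ 0.0598 -0.4236  0.0721  1.8582  0.1089]
1 0.01 [0.6033 0.0265 0.1281] [ 0.0238 12.9305] [1.094 3.2  ] [0.0384 0.0118 0.0204 0.0738 0.0002]
0.01 0.5 [0.6033 0.0265 0.1281] [-0.0356 14.1528] [1.0949 3.1604] [ 0.1945  0.003   0.0715  0.0305 -0.3959]
0.01 0.01 [0.6033 0.0265 0.1281] [ 0.0242 12.9225] [1.094  3.1999] [ 0.0385  0.0001  0.0205  0.0007 -0.0014]
```

The tilt stays at about 14.2° ± 1° and the foot position is unchanged. I descend to 30 mm above the face.

send_rows:
  series:
    - [[-0.03, -0.03, 2, 0, 0, 0, -1], [0, 0, 3, 0, 0, 0, -1], [0, 0, 2, 0, 0, 0, -1], [0, 0, 1.5, 0, 0, 0, -1], [0, 0, 0.5, 0, 0, 0, -1], [0, 0, 0, 0, 0, 0, -1], [0, 0, 0, 0, 0, 0, -1]]

```text
time: 13.08
eef_pos: [0.5768, 0.0256, 0.233]
tcp_rot: [-0.0, 0.992, -0.0, 0.125]
contact_force: [-0.1, 0.0, -2.2]
opening: 0.281
finger_force: 99.5
```

```bash
python3 rel.py
```

```text
t 13.075 rim in plug frame mm [ 1.0021 -0.0775 30.8127] -> to tool-axis shift cm [0.1002 0.0077 3.0813] turn [-0.0009  0.0022  0.0004] F plug [-0.67    0.0093 -2.0742] M [-0.0008  0.1967  0.035 ] op 0.28093585845130914 grip 99.53811407089233 q [-0.1468 -0.0634  1.9695  0.0423  0.9883 -1.7368]
```

send_rows:
  series:
    - [[0.1, 0.01, 0.5, 0, 0.002, 0, -1], [0, 0, 0.4, 0, 0, 0, -1], [0, 0, 0.3, 0, 0, 0, -1], [0, 0, 0, 0, 0, 0, -1], [0, 0, 0, 0, 0, 0, -1]]

```text
time: 13.7
eef_pos: [0.5783, 0.0257, 0.2199]
tcp_rot: [-0.0, 0.992, -0.0, 0.123]
contact_force: [0.1, 0.7, -2.8]
opening: 0.279
finger_force: 99.5
```

```bash
python3 rel.py
```

```text
t 13.7 rim in plug frame mm [-1.0732  0.075  17.7538] -> to tool-axis shift cm [-0.1073 -0.0075  1.7754] turn [-0.0007 -0.0017  0.0003] F plug [-0.5974  0.7239 -2.7481] M [-0.0378  0.2331  0.0336] op 0.2788350584522529 grip 99.5378851890564 q [-0.146  -0.0456  1.9767  0.0422  0.9672 -1.7367]
```

```bash
python3 - <<'E'
from rel import *
for i in range(6):
    s=ctrl.get_state();print(s["time"],s["eef_pos"],s["tcp_rot"],s["contact_force"]);ctrl.read_camera("wrist")
E
```

```text
13.7 [0.5783 0.0257 0.2199] [-0.0001  0.9924 -0.0004  0.1227] [ 0.0949  0.7239 -2.8107]
13.75 [0.5783 0.0257 0.22  ] [-0.0001  0.9924 -0.0004  0.1228] [-0.2149 -0.1712 -1.3516]
13.8 [0.5783 0.0257 0.2201] [-0.0001  0.9924 -0.0004  0.1228] [-0.0448 -0.3703 -2.1282]
13.85 [0.5783 0.0257 0.2201] [-0.0001  0.9924 -0.0004  0.1229] [-0.5835  0.1021 -1.5729]
13.9 [0.5783 0.0257 0.22  ] [-0.0001  0.9924 -0.0004  0.1228] [ 1.1267 -0.603  -3.2956]
13.95 [0.5783 0.0257 0.22  ] [-0.0001  0.9924 -0.0004  0.1228] [ 0.8394 -0.1627 -2.2876]
```

send_rows:
  series:
    - [[-0.1, 0, 0, 0, -0.001, 0, -1], [0, 0, 0, 0, 0, 0, -1], [0, 0, 0, 0, 0, 0, -1]]

```text
time: 14.38
eef_pos: [0.5792, 0.0257, 0.2201]
tcp_rot: [-0.0, 0.992, -0.0, 0.123]
contact_force: [0.2, 1.5, -2.7]
opening: 0.275
finger_force: 99.5
```

```bash
python3 rel.py
```

```text
t 14.375 rim in plug frame mm [-0.064   0.0714 17.7257] -> to tool-axis shift cm [-0.0064 -0.0071  1.7726] turn [-0.0007 -0.0008  0.0002] F plug [-0.5258  1.4507 -2.6934] M [-0.0241  0.226   0.0089] op 0.2751225515069587 grip 99.53802466392517 q [-0.1458 -0.0441  1.975   0.0424  0.9665 -1.7365]
```

send_rows:
  series:
    - [[0, 0, 0.2, 0, 0, 0, -1], [0, 0, 0.2, 0, 0, 0, -1], [0, 0, 0.2, 0, 0, 0, -1], [0, 0, 0.2, 0, 0, 0, -1], [0, 0, 0.2, 0, 0, 0, -1], [0, 0, 0, 0, 0, 0, -1]]
  force: 115

```text
time: 15.12
eef_pos: [0.5822, 0.0257, 0.2127]
tcp_rot: [-0.0, 0.992, -0.001, 0.124]
contact_force: [-3.0, 0.3, 6.0]
opening: 0.277
finger_force: 112.7
```

```bash
python3 rel.py
```

```text
t 15.125 rim in plug frame mm [1.2069 0.0217 9.7565] -> to tool-axis shift cm [ 0.1207 -0.0022  0.9756] turn [-0.0009  0.001   0.0006] F plug [-1.392   0.3204  6.5815] M [0.0453 0.6596 0.0211] op 0.27669672758094754 grip 112.73985743522644 q [-0.145  -0.0306  1.9763  0.0426  0.9499 -1.7367]
```

Axial load is building to about 8.6 N, and there is 1.2 mm of lateral drift, which I'll trim out before continuing.

send_rows:
  series:
    - [[0.11, 0, 0.1, 0, 0, 0, -1], [0, 0, 0.1, 0, 0, 0, -1], [0, 0, 0.1, 0, 0, 0, -1], [0, 0, 0, 0, 0, 0, -1]]

```text
time: 15.62
eef_pos: [0.5826, 0.0256, 0.2093]
tcp_rot: [-0.0, 0.992, -0.001, 0.125]
contact_force: [0.7, 0.4, 3.0]
opening: 0.279
finger_force: 112.8
```

```bash
python3 rel.py
```

```text
t 15.625 rim in plug frame mm [ 0.961  -0.1024  6.3509] -> to tool-axis shift cm [0.0961 0.0102 0.6351] turn [-0.0012  0.0038  0.0003] F plug [1.3616 0.4183 2.7169] M [ 0.0288 -0.085   0.032 ] op 0.27858038201957847 grip 112.75006055831909 q [-0.1451 -0.0277  1.9803  0.0431  0.9402 -1.7372]
```

send_rows:
  series:
    - [[0, 0, 0.1, 0, 0.003, 0, -1], [0, 0, 0.1, 0, 0, 0, -1], [0, 0, 0.1, 0, 0, 0, -1], [0, 0, 0, 0, 0, 0, -1]]

```text
time: 16.12
eef_pos: [0.5826, 0.0256, 0.2047]
tcp_rot: [-0.0, 0.992, -0.0, 0.123]
contact_force: [3.0, 0.9, 2.8]
opening: 0.277
finger_force: 112.7
```

```bash
python3 rel.py
```

```text
t 16.125 rim in plug frame mm [-0.6137 -0.036   1.9108] -> to tool-axis shift cm [-0.0614  0.0036  0.1911] turn [-0.0008 -0.0021  0.0001] F plug [3.6318 0.8675 1.9293] M [ 0.03   -0.6035 -0.0064] op 0.2772312223741633 grip 112.68953561782837 q [-0.1448 -0.0201  1.9809  0.0425  0.9378 -1.7366]
```

It has moved down to about 1.9 mm with the load dropping, so it likely snapped on. I trim the lateral offset and press on home.

send_rows:
  series:
    - [[-0.08, 0, 0.1, 0, -0.001, 0, -1], [0, 0, 0.1, 0, 0, 0, -1], [0, 0, 0.1, 0, 0, 0, -1], [0, 0, 0, 0, 0, 0, -1]]

```text
time: 16.62
eef_pos: [0.5836, 0.0257, 0.2032]
tcp_rot: [-0.0, 0.992, -0.001, 0.122]
contact_force: [-2.6, 0.5, 9.5]
opening: 0.284
finger_force: 112.7
```

```bash
python3 rel.py
```

```text
t 16.625 rim in plug frame mm [-0.0543 -0.0158  0.2216] -> to tool-axis shift cm [-0.0054  0.0016  0.0222] turn [-0.0009 -0.0027  0.0007] F plug [-0.1788  0.496   9.861 ] M [0.0535 0.1686 0.0332] op 0.2838606821399682 grip 112.69649505615234 q [-0.1444 -0.0159  1.9796  0.0423  0.9355 -1.7367]
```

send_rows:
  series:
    - [[0, 0, 0.1, 0, -0.002, 0, -1], [0, 0, 0.1, 0, 0, 0, -1], [0, 0, 0, 0, 0, 0, -1], [0, 0, 0, 0, 0, 0, -1]]

```text
time: 17.12
eef_pos: [0.584, 0.0257, 0.2031]
tcp_rot: [-0.0, 0.992, -0.001, 0.123]
contact_force: [-6.7, -0.0, 16.0]
opening: 0.279
finger_force: 113.1
```

```bash
python3 - <<'E'
from rel import *
rel()
F=[]
for i in range(6): F.append(ctrl.get_state()["contact_force"]);ctrl.read_camera("wrist")
P=Ro.from_euler("Y",-14.2,degrees=True).as_matrix();print(P.T@np.mean(F,0));rel()
E
```

```text
t 17.125 rim in plug frame mm [ 0.4435 -0.0271  0.0751] -> to tool-axis shift cm [0.0444 0.0027 0.0075] turn [-0.0011 -0.0009  0.0011] F plug [-2.6199 -0.0179 17.1173] M [ 0.0615  0.8705 -0.0079] op 0.27897281876933244 grip 113.11020970344543 q [-0.1443 -0.0158  1.9798  0.0423  0.9334 -1.7371]
[-3.3402 -0.093  17.3197]
t 17.425 rim in plug frame mm [0.4303 0.0007 0.0738] -> to tool-axis shift cm [ 0.043  -0.0001  0.0074] turn [-0.0011 -0.0009  0.0012] F plug [-3.3084  0.4228 16.6982] M [0.068  0.9012 0.0512] op 0.2809795985337942 grip 113.11033129692078 q [-0.1443 -0.0158  1.9798  0.0423  0.9334 -1.7371]
```

send_rows:
  series:
    - [[0.06, 0, 0, 0, 0, 0, -1], [0, 0, 0, 0, 0, 0, -1], [0, 0, 0, 0, 0, 0, -1]]

```text
time: 17.8
eef_pos: [0.5838, 0.0257, 0.2031]
tcp_rot: [-0.0, 0.992, -0.001, 0.124]
contact_force: [-6.5, -0.0, 14.8]
opening: 0.277
finger_force: 113.1
```

```bash
python3 - <<'E'
from rel import *
rel()
for n,b in(("scene",(215,185,150,85)),("top",(155,115,75,95)),("top",(262,110,45,95))):
    c=snap(n,n+"1");x,y,w,h=b
    A=load(n+"0.npz")["img"];g=lambda i:np.float32(cv2.cvtColor(i,cv2.COLOR_RGB2GRAY)[y:y+h,x:x+w])
    try: cc,M=cv2.findTransformECC(g(A),g(c["img"]),np.eye(2,3,dtype="f"),cv2.MOTION_EUCLIDEAN);print(n,b,cc,M.ravel())
    except Exception as e: print(e)
i=lambda n,x,y,w,h:cv2.resize(cv2.imread(f"pics/{n}.png")[y:y+h,x:x+w],(400,300),interpolation=cv2.INTER_CUBIC)
cv2.imwrite("pics/cmp.png",np.vstack([np.hstack([i("scene0",205,165,180,120),i("scene1",205,165,180,120)]),np.hstack([i("scene1",0,120,512,264),i("top1",0,0,512,384)])]))
E
```

```text
t 17.8 rim in plug frame mm [ 0.3018 -0.0381  0.0908] -> to tool-axis shift cm [0.0302 0.0038 0.0091] turn [-0.0012  0.0003  0.001 ] F plug [-2.6951 -0.0022 15.9294] M [ 0.0902  0.66   -0.0505] op 0.27673055706705635 grip 113.10906529426575 q [-0.1445 -0.0169  1.9811  0.0426  0.9321 -1.7373]
scene (215, 185, 150, 85) 0.982322858286899 [ 1.     -0.0002  0.048   0.0002  1.     -0.0059]
top (155, 115, 75, 95) 0.9619392506946288 [ 1.     -0.0006  0.0401  0.0006  1.      0.0008]
top (262, 110, 45, 95) 0.8494162991687465 [ 1.     -0.0011  0.0949  0.0011  1.     -0.2047]
```

View pics/cmp.png

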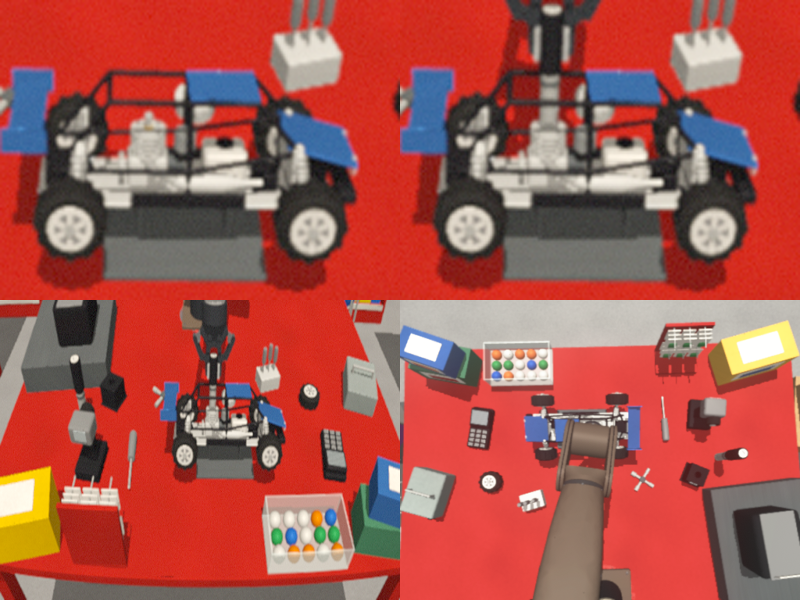

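The last picture shows the igniter through the roof, with its nose seated on the engine head. Image registration finds the buggy shifted by less than 0.2 px, and nothing else has moved. The rim is at about 0.1 mm and extra push no longer moves it, so it is home with about 16 N held. I'm handing in.

```bash
python3 -c "
from plant import ctrl
print(ctrl.sign_off())"
```

```text
the job is handed in; nothing more can be done
None
```

The job is handed in: the igniter is pressed home on the glow plug and still gripped with about 16 N of push, and the camera pictures show no movement of the buggy or of anything else on the counter.

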